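# Find the unlatched cover of the bench service box and push it open

### The job

One of the four covers on the bench service box has been left unlatched. Press the ribbed pad at the front of each cover with the fingertips, without forcing those that hold, until you find the one that rocks; then push that cover down and back until it stands fully open, so that its catch can be repaired. Only touch and push: leave the other covers shut and everything standing round the box where it is.

Things in the scene. Friction and masses are not known exactly. Their poses are not given: they have to be found in the camera images.
- service_box: aluminium bench service box (electrical trunking) with grey end caps, fixed to the desk: 150 mm deep (x), 450 long (y), 70 high. Origin: centre of its underside; +x to its back, +y to the left along the row, z up. On top four identical white covers in a row, 106 mm apart, flush with the rim, each over an open bay 124 x 98 mm and 66 mm deep. A push of more than 70 N damages box or covers.
- cover_1 (a joint): leftmost cover (box y = +0.159): plate 120 mm (box x) x 94 (box y) x 5 thick, on a pivot across it along box y, at box x = +0.020, z = 0.0675. 0 = shut, flush; grows as the front edge (80 mm in front of the pivot) goes down into the bay and the back edge (40 mm behind it) rises; 0.87 rad = fully open at its stop
- cover_2 (a joint): cover second from the left (box y = +0.053); size, pivot and values as cover_1. Three of the four covers are held by a hidden spring catch under the front edge: they give 1.5 mm, then push back by about 6 N per mm at the pad and stop after about 5 mm. The catch of one (any of them) is undone. All look alike from outside
- cover_3 (a joint): cover third from the left (box y = -0.053); size, pivot and values as cover_1. Whichever cover is unlatched sinks under 2 to 4 N on its ribbed pad. Its pivot is stiff: it stays at any angle at which it is left, but a finger rubbing up its face can drag it back
- cover_4 (a joint): rightmost cover (box y = -0.159); size, pivot and values as cover_1
- pad_1 (a point): centre of the blue ribbed pad (27 x 46 mm) on the top face of cover 1, 58 mm in front of its pivot along box -x, 22 mm from the front edge; press here. Moves with the cover
- pad_2 (a point): centre of the blue ribbed pad (27 x 46 mm) on the top face of cover 2, 58 mm in front of its pivot along box -x, 22 mm from the front edge; press here. Moves with the cover
- pad_3 (a point): centre of the blue ribbed pad (27 x 46 mm) on the top face of cover 3, 58 mm in front of its pivot along box -x, 22 mm from the front edge; press here. Moves with the cover
- pad_4 (a point): centre of the blue ribbed pad (27 x 46 mm) on the top face of cover 4, 58 mm in front of its pivot along box -x, 22 mm from the front edge; press here. Moves with the cover
- vial_amber: small glass vial with a white cap and amber filling, 22 mm across, 58 mm tall, standing in front of the box; origin at the centre of its underside; loose, to be left alone
- vial_green: small glass vial with a red cap and green filling, 22 mm across, 58 mm tall, standing behind the box; origin at the centre of its underside; loose, to be left alone
- vial_pink: small glass vial with a black cap and pink filling, 22 mm across, 58 mm tall, standing behind the box; origin at the centre of its underside; loose, to be left alone
- beaker: small beaker with pink filling, 52 mm across, 64 mm tall, standing behind the box; origin at the centre of its underside; loose, to be left alone
- felt_pen: white marker pen, 136 mm long, 17 mm high, lying in front of the box; origin at the centre of its underside; loose, to be left alone
- screwdriver: screwdriver with an orange handle, about 160 mm long and 30 mm high, lying in front of the box; origin on the desk under it; loose, to be left alone

How it is judged:
By the outcome, as a careful person would: the job done as asked, in the order asked, and still so for the second after the job is handed in, with the robot touching nothing.
It also fails if it takes over 51 s, if anything falls off the work surface, if the arm or the gripper's body presses on something with over 40 N, if the wrist force passes 120 N, or if a joint passes its speed limit or range.

### The arm

A 6-joint arm with a two-finger parallel gripper is mounted at the origin on a cart in front of the work surface, level with it; the furniture and walls round the work are solid. World frame = base frame: x ahead of the robot, y to its left, z up, the work surface at z = 0. Lengths are in m, angles in rad, forces in N, time in s.
With the tool pointing down it reaches from about 0.275 to 0.825 m from the base axis. Payload 4.9 kg.
Tool frame: the origin (TCP) lies at the very end of the fingers, on their centre line; the grasp point (between the pads) lies 19 mm behind it; z points along the fingers, y is the line along which they close (so a half turn about z gives the same grasp; the last joint's range is limited). The gripper opens to 85 mm and grips with 20 to 120 N. Pads are 22 mm wide; open, the fingers measure 114 mm over their backs; the gripper's body (76 mm by 85 mm) begins 54 mm behind the grasp point. The pads swing forward as they close: fully open they stand 13 mm farther back than shut.
Start: joints at [0.996, 0.326, -0.193, 1.052, 0, 1.437], TCP at [0.235, 0.497, 0.231] pointing down, gripper open.
Joint ranges: [-2.65, 2.65], [-0.97, 1.79], [-1.3, 1.35], [-1.93, 2.1], [-1.47, 1.37], [-3.14, 3.14]. Speed limits (rad/s): [2.57, 2.57, 3.14, 3.14, 3.14, 3.14].

### API

Orientations are given as a unit quaternion [w, x, y, z].
In Python, from cell import r gives the robot as it stands.
- The arm moves only by the tool carry_out, never from a script. Its argument "moves" is a list of rows, each a list of 2 entries, a list of its own where there are three numbers: the shift along the tool's x, y, z in mm, then the turn about the tool's z in degrees. A call has 1 to 5 rows; each row shifts and turns the commanded pose from where the row before left it, along the tool's axes as they then stand; what a row does not reach is not made up. A row lasts 1/12 s, in which the tool goes at most 41.7 mm and 7.16 degrees, less where a joint would pass 70% of its speed; a pose out of reach is approached as far as the arm can. A call is refused whole if a number of a shift passes 41.7 or a number of a turn 7.16, either way. A call with a gripper value outside its range is refused whole. "grip" is the opening in per cent of the stroke, from 0 (shut) to 100 (fully open), set as the call begins (left out, the last holds). The fingers move at their own pace and stop on an object; the grip force is fixed at half the most. Time passes only in rows, so rows that do not move let the fingers close. It gives the time, the measured TCP pose, the force, the opening and the grip force at its end, in the units of the state.
- r.get_obs(): the state, without advancing time (a new reading comes with each control period).
- r.read_camera(name): name is "side" or "top" or "wrist"; returns (picture, depth): 480x640x3 uint8, red, green, blue; 480x640 float32, m along the optical axis (not along the pixel's ray), 0 where there is no reading.
- r.camera_params(name): a dict with "fx", "fy", "cx", "cy" (pixels), "k1" (the pictures are not rectified: a ray, as slopes to the right and down, at radius r is drawn at 1 + k1 r^2 times it, then the intrinsics apply), "R" (3x3) and "t" (3): a world point X has camera coordinates R X + t. Camera axes: x right, y down, z forward; pixel columns grow to the right and rows downward; lengths in m; the calibration is good to about 2 mm. A picture is of the moment at which its call begins: read the wrist's pose just before it. camera_params takes no time and is no camera call; for the wrist camera it gives the pose at the moment of the call.
- r.sign_off(): hands the job in; it is judged then, once.
The state is a dict: "time_s": time; "joint_positions": joint angles; "joint_velocities": joint speeds; "joint_efforts": joint torques, N m; "ee_pos": TCP position; "orientation": TCP orientation; "ft_force": force on the tool from outside, world axes, zero at the start; "ft_torque": the same for the moment, N m; "finger_gap": finger opening in m; "grip_force": force on a finger pad.
Only numpy, scipy, OpenCV 4.12 (cv2) and the standard library are available. Lean on these libraries where they do the work, as an engineer would, in place of code of your own. Each camera call takes 0.05 s, during which the arm holds its last target. There are 200 camera calls.

## Working session

There is one attempt and no reset: what is moved stays moved. The work goes in short steps, Python scripts to look and compute and a tool call to move; the robot and the scene stay as the last step left them, time stands still between calls to the robot, and variables do not carry over. Pictures are saved under pics/ and viewed, at most 10 in all, crops included, and the job is handed in when it is done.

Besides the shell and the picture viewer there is one more tool, called after "Call:" by a JSON object that holds its "api" and its "payload". carry_out: Moves the arm, as the interface text tells. Its arguments: {"type":"object","properties":{"moves":{"type":"array","items":{"type":"array"}},"grip":{"type":"number"}},"required":["moves"]}

```bash
mkdir -p pics; ls
cat > h.py <<'E'
import numpy as np, cv2
from cell import r
def rays(name,uv,P=None):
    p=P or r.camera_params(name); uv=np.atleast_2d(uv).astype(float)
    d=(uv-[p["cx"],p["cy"]])/[p["fx"],p["fy"]]; s=d.copy()
    for _ in range(20): s=d/(1+p["k1"]*(s**2).sum(1,keepdims=True))
    R=np.array(p["R"]);t=np.array(p["t"])
    return -R.T@t, np.c_[s,np.ones(len(s))]@R
def onz(name,uv,z,P=None):
    o,d=rays(name,uv,P); return o+d*((z-o[2])/d[:,2])[:,None]
def ondepth(name,uv,dep,P=None):
    o,d=rays(name,uv,P); return o+d*np.asarray(dep)[:,None]
def pads(im):
    h=cv2.cvtColor(im,cv2.COLOR_RGB2HSV); m=cv2.inRange(h,(95,90,50),(130,255,255))
    m=cv2.morphologyEx(m,cv2.MORPH_CLOSE,np.ones((7,7)))
    n,l,s,c=cv2.connectedComponentsWithStats(m)
    return [(c[i],s[i]) for i in range(1,n) if s[i][4]>80]
E
python3 - <<'E'
from h import *
print(r.get_obs())
for n in("top","side"):
    im,d=r.read_camera(n); cv2.imwrite(f"pics/{n}.png",im[:,:,::-1]); np.savez(f"{n}.npz",im=im,d=d)
    print(n,r.camera_params(n))
    for c,s in pads(im):
        print(c.round(1),s,onz(n,c,.07).round(4))
E
```

```text
pics
{'time_s': 0.0, 'joint_positions': array([ 9.95809904e-01,  3.26957922e-01, -1.93571202e-01,  1.05197677e+00,
        2.50289225e-05,  1.43660476e+00]), 'joint_velocities': array([ 0.00020547, -0.00253723, -0.00162649, -0.00105339, -0.0002322 ,
       -0.0005128 ]), 'joint_efforts': array([ 3.42299048e-03, -4.43396902e+01,  2.62442297e+01,  1.54201908e-02,
        2.76370993e-04,  1.26056887e-05]), 'ee_pos': array([0.2343307 , 0.49695885, 0.23049899]), 'orientation': array([-3.08520722e-04,  2.18617383e-01,  9.75810283e-01, -7.97260979e-04]), 'ft_force': array([ 0.10539423, -0.34796202,  0.0272556 ]), 'ft_torque': array([-0.02141088, -0.0271389 , -0.04585312]), 'grip_force': 0.0, 'finger_gap': 0.08559582914660044}
top {'fx': 487.4109959470907, 'fy': 487.4109959470907, 'cx': 320.7298410027213, 'cy': 234.68696900771255, 'k1': -0.12138852097589004, 'R': array([[ 5.27404101e-02, -9.98607880e-01, -8.67063310e-04],
       [-9.77171380e-01, -5.14292841e-02, -2.06133748e-01],
       [ 2.05802193e-01,  1.17188479e-02, -9.78523442e-01]]), 't': array([-0.15380105,  0.54927682,  0.81527046]
[... 596 characters left out ...]
77.1149530453912, 'fy': 577.1149530453912, 'cx': 323.5170044543364, 'cy': 248.12663758926408, 'k1': -0.12522013748979338, 'R': array([[-0.99695232, -0.07601542,  0.01754193],
       [-0.05502697,  0.52580471, -0.84882356],
       [ 0.05530005, -0.8472019 , -0.52838513]]), 't': array([0.53131511, 0.18149904, 0.87616202])}
[239.6 151.1] [224 118  39  61 773] [[ 0.7833 -0.5966  0.07  ]]
[354.  217.5] [347 212  15  12 159] [[ 0.4973 -0.2927  0.07  ]]
[350.  246.2] [342 240  17  14 200] [[ 0.5013 -0.1863  0.07  ]]
[345.2 280.4] [336 273  19  16 262] [[ 0.505  -0.0798  0.07  ]]
[339.4 322. ] [329 312  21  21 361] [[0.5088 0.027  0.07  ]]
[496.9 403.8] [465 369  66  71 533] [[0.3023 0.1719 0.07  ]]
```

View pics/top.png

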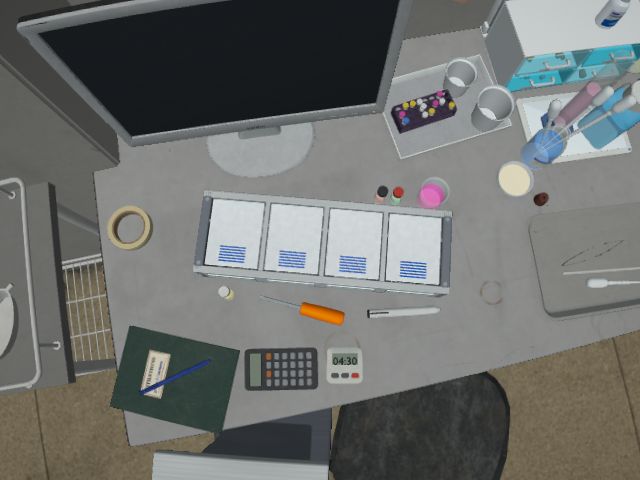

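View pics/side.png

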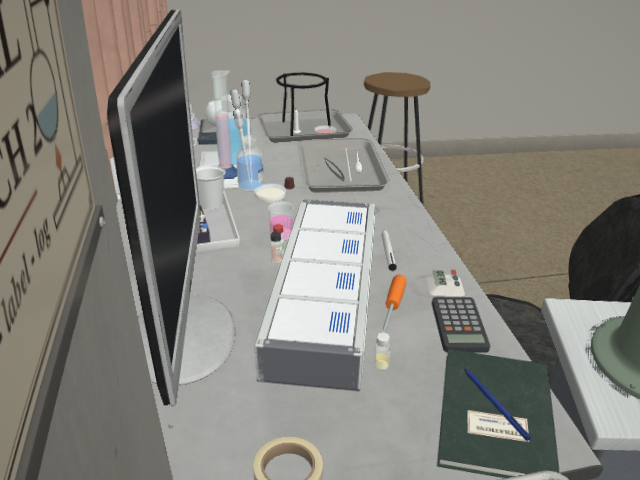

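The top view shows the four covers with blue pads at about (232,254), (292,259), (352,264) and (412,269). The two views agree within 5 mm and the spacing is 106 mm, as given. The box yaw is about -2°. In the side view, nothing tall stands between the arm and the row. First I turn the tool to line up with the box and close the fingers.

Call:
{"api": "carry_out", "payload": {"moves": [[[0,0,0],-5.8],[[0,0,0],-5.8],[[0,0,0],-5.8],[[0,0,0],-5.8]], "grip": 0}}

```text
time_s: 0.43
ee_pos: [0.2345, 0.4971, 0.2308]
orientation: [-0.0, 0.015, 1.0, -0.0]
ft_force: [0.1, 0.2, 0.6]
finger_gap: 0.0385
grip_force: 0.0
```

Call:
{"api": "carry_out", "payload": {"moves": [[[-18,-29,0],0],[[-18,-29,0],0],[[-18,-29,0],0],[[-18,-29,0],0],[[-18,-29,0],0]]}}

```text
time_s: 0.85
ee_pos: [0.3195, 0.3478, 0.2309]
orientation: [-0.0, 0.018, 1.0, -0.0]
ft_force: [0.4, 0.1, 0.1]
finger_gap: 0.0
grip_force: 0.0
```

Call:
{"api": "carry_out", "payload": {"moves": [[[-18,-29,0],0],[[-18,-29,0],0],[[-18,-29,0],0],[[-18,-29,0],0],[[-18,-29,0],0]]}}

```text
time_s: 1.27
ee_pos: [0.4044, 0.1996, 0.2311]
orientation: [-0.0, 0.018, 1.0, -0.0]
ft_force: [0.2, -0.4, -0.1]
finger_gap: 0.0003
grip_force: 0.0
```

Call:
{"api": "carry_out", "payload": {"moves": [[[-18,-29,0],0],[[-18,-29,0],0],[[-18,-29,10],0],[[-18,-29,10],0],[[-18,-29,10],0]]}}

```text
time_s: 1.68
ee_pos: [0.4893, 0.0514, 0.2008]
orientation: [0.0, 0.018, 1.0, 0.0]
ft_force: [0.1, 0.4, -0.5]
finger_gap: 0.0002
grip_force: 0.0
```

Call:
{"api": "carry_out", "payload": {"moves": [[[-11,-11,15],0],[[-11,-11,15],0],[[0,0,20],0],[[0,0,20],0],[[0,0,0],0]]}}

```text
time_s: 2.1
ee_pos: [0.5071, 0.0301, 0.1275]
orientation: [-0.004, 0.018, 1.0, 0.0]
ft_force: [-1.4, 0.9, -0.3]
finger_gap: -0.0003
grip_force: 0.0
```

Run:
```python
from h import *
o=r.get_obs();P=r.camera_params("wrist");print(o["ee_pos"],o["time_s"])
im,d=r.read_camera("wrist"); cv2.imwrite("pics/w1.png",im[:,:,::-1])
for c,s in pads(im):
    x=int(c[0]);y=int(c[1]); print(c.round(1),s,onz("wrist",c,.07,P).round(4),ondepth("wrist",c,[np.median(d[y-3:y+4,x-3:x+4])],P).round(4))
```

```text
[0.50712168 0.03007192 0.12749871] 2.1
[  7.5 262.9] [  0 241  21  40 611] [[ 0.5041 -0.1651  0.07  ]] [[ 0.5041 -0.1653  0.0698]]
[142.  260.9] [ 103  241   78   41 2923] [[ 0.5055 -0.0764  0.07  ]] [[ 0.5055 -0.0765  0.0699]]
[313.2 260.9] [ 276  241   76   41 3046] [[0.5092 0.0293 0.07  ]] [[0.5093 0.0293 0.0698]]
```

View pics/w1.png

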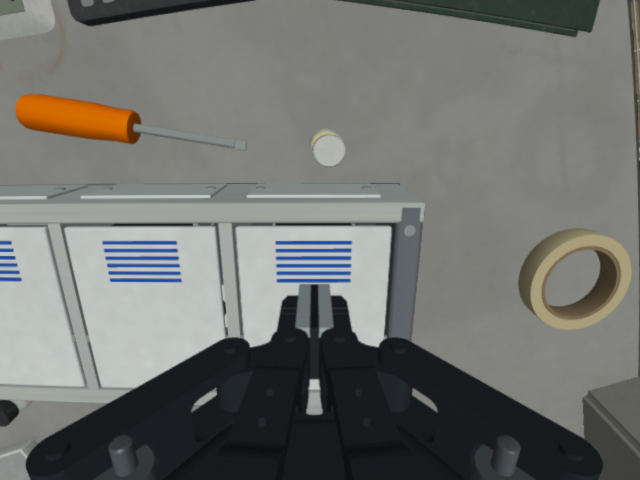

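The wrist view shows pad 1 at (313,261), which puts it at (0.509, 0.029, 0.070). That agrees with the other cameras. Next I go down to just above it.

Call:
{"api": "carry_out", "payload": {"moves": [[[-2,0,15],0],[[0,0,15],0],[[0,0,15],0],[[0,0,3],0],[[0,0,0],0]]}}

```text
time_s: 2.57
ee_pos: [0.5117, 0.0304, 0.0835]
orientation: [-0.001, 0.018, 1.0, 0.0]
ft_force: [-0.1, 1.0, 0.0]
finger_gap: 0.0001
grip_force: 0.0
```

Call:
{"api": "carry_out", "payload": {"moves": [[[0,0,0],0],[[0,0,0],0],[[0,0,0],0]]}}

```text
time_s: 2.82
ee_pos: [0.513, 0.0302, 0.0845]
orientation: [0.001, 0.018, 1.0, -0.0]
ft_force: [0.2, 0.0, -0.4]
finger_gap: -0.0001
grip_force: 0.0
```

Call:
{"api": "carry_out", "payload": {"moves": [[[3,0,4],0],[[0,0,4],0],[[0,0,4],0],[[0,0,0],0],[[0,0,0],0]]}}

```text
time_s: 3.23
ee_pos: [0.5087, 0.0303, 0.0709]
orientation: [-0.0, 0.018, 1.0, 0.0]
ft_force: [0.3, 0.9, 0.8]
finger_gap: -0.0003
grip_force: 0.0
```

Call:
{"api": "carry_out", "payload": {"moves": [[[0,0,1],0],[[0,0,1],0],[[0,0,1],0],[[0,0,0],0],[[0,0,0],0]]}}

```text
time_s: 3.65
ee_pos: [0.5092, 0.0303, 0.0684]
orientation: [0.0, 0.018, 1.0, -0.0]
ft_force: [-0.1, -0.0, 1.5]
finger_gap: 0.0001
grip_force: 1.1
```

Call:
{"api": "carry_out", "payload": {"moves": [[[0,0,1],0],[[0,0,1],0],[[0,0,0],0],[[0,0,0],0]]}}

```text
time_s: 3.98
ee_pos: [0.5092, 0.0303, 0.0672]
orientation: [0.0, 0.018, 1.0, -0.0]
ft_force: [-3.4, 0.3, 11.6]
finger_gap: -0.0
grip_force: 5.5
```

Cover 1 holds, with 11.6 N within 3 mm. On to cover 2.

Call:
{"api": "carry_out", "payload": {"moves": [[[0,0,-8],0],[[0,0,-7],0],[[0,-35,0],0],[[0,-36,0],0],[[0,-35,0],0]]}}

```text
time_s: 4.4
ee_pos: [0.5056, -0.0764, 0.0819]
orientation: [0.001, 0.017, 1.0, -0.0]
ft_force: [0.6, 0.6, -0.3]
finger_gap: 0.0002
grip_force: 0.0
```

Call:
{"api": "carry_out", "payload": {"moves": [[[0,0,3],0],[[0,0,3],0],[[0,0,4],0],[[0,0,0],0],[[0,0,0],0]]}}

```text
time_s: 4.82
ee_pos: [0.5048, -0.0744, 0.0709]
orientation: [-0.001, 0.017, 1.0, 0.0]
ft_force: [-0.4, -0.2, 0.0]
finger_gap: 0.0
grip_force: 0.0
```

Call:
{"api": "carry_out", "payload": {"moves": [[[0,0,1],0],[[0,0,1],0],[[0,0,1],0],[[0,0,0],0],[[0,0,0],0]]}}

```text
time_s: 5.23
ee_pos: [0.5054, -0.0751, 0.0684]
orientation: [0.0, 0.018, 1.0, 0.0]
ft_force: [-0.8, 1.2, 1.1]
finger_gap: -0.0004
grip_force: 1.1
```

Call:
{"api": "carry_out", "payload": {"moves": [[[0,0,1],0],[[0,0,1],0],[[0,0,0],0],[[0,0,0],0]]}}

```text
time_s: 5.57
ee_pos: [0.5054, -0.0752, 0.0672]
orientation: [0.0, 0.018, 1.0, 0.0]
ft_force: [-2.2, 3.4, 10.5]
finger_gap: 0.0001
grip_force: 5.6
```

Cover 2 holds as well. On to cover 3.

Call:
{"api": "carry_out", "payload": {"moves": [[[0,0,-8],0],[[0,0,-7],0],[[0,-35,0],0],[[0,-36,0],0],[[0,-36,0],0]]}}

```text
time_s: 5.98
ee_pos: [0.5017, -0.1838, 0.082]
orientation: [0.0, 0.017, 1.0, -0.001]
ft_force: [-0.3, -0.2, -0.1]
finger_gap: -0.0002
grip_force: 0.0
```

Call:
{"api": "carry_out", "payload": {"moves": [[[0,0,3],0],[[0,0,3],0],[[0,0,4],0],[[0,0,0],0],[[0,0,0],0]]}}

```text
time_s: 6.4
ee_pos: [0.5009, -0.1812, 0.0708]
orientation: [-0.001, 0.017, 1.0, 0.0]
ft_force: [0.1, -0.3, 0.3]
finger_gap: 0.0001
grip_force: 0.0
```

Call:
{"api": "carry_out", "payload": {"moves": [[[0,0,1],0],[[0,0,1],0],[[0,0,1],0],[[0,0,0],0],[[0,0,0],0]]}}

```text
time_s: 6.82
ee_pos: [0.5015, -0.1825, 0.0683]
orientation: [0.0, 0.018, 1.0, -0.0]
ft_force: [-0.2, 0.1, -0.1]
finger_gap: -0.0001
grip_force: 0.0
```

Call:
{"api": "carry_out", "payload": {"moves": [[[0,0,1],0],[[0,0,1],0],[[0,0,0],0],[[0,0,0],0]]}}

```text
time_s: 7.15
ee_pos: [0.5014, -0.1827, 0.0662]
orientation: [-0.0, 0.018, 1.0, -0.0]
ft_force: [0.7, -0.4, -0.3]
finger_gap: 0.0003
grip_force: 0.0
```

Call:
{"api": "carry_out", "payload": {"moves": [[[0,0,1],0],[[0,0,1],0],[[0,0,1],0]]}}

```text
time_s: 7.4
ee_pos: [0.5016, -0.1827, 0.0633]
orientation: [0.0, 0.018, 1.0, -0.0]
ft_force: [0.5, 0.6, 0.8]
finger_gap: 0.0002
grip_force: 0.6
```

Cover 3 sinks 7 mm under less than 1 N, so it is the unlatched one. I push it along its arc, down and back.

Call:
{"api": "carry_out", "payload": {"moves": [[[-0.5,0,4],0],[[-1,0,4],0],[[-1,0,3.5],0],[[-1.3,0,3.5],0],[[0,0,0],0]]}}

```text
time_s: 7.82
ee_pos: [0.5051, -0.1826, 0.0474]
orientation: [-0.0, 0.018, 1.0, 0.0]
ft_force: [0.4, 0.7, -0.3]
finger_gap: -0.0001
grip_force: 0.0
```

Call:
{"api": "carry_out", "payload": {"moves": [[[-1.5,0,3],0],[[-1.8,0,3],0],[[-2,0,3],0],[[0,0,0],0]]}}

```text
time_s: 8.15
ee_pos: [0.5104, -0.1827, 0.0385]
orientation: [-0.0, 0.018, 1.0, 0.0]
ft_force: [-0.4, 0.6, -0.2]
finger_gap: 0.0002
grip_force: 0.0
```

Call:
{"api": "carry_out", "payload": {"moves": [[[-2,0,2.5],0],[[-2,0,2],0],[[-1.5,0,1.5],0]]}}

```text
time_s: 8.4
ee_pos: [0.5159, -0.1829, 0.0329]
orientation: [-0.0, 0.018, 1.0, 0.0]
ft_force: [-2.6, 0.1, -0.5]
finger_gap: 0.0
grip_force: 0.8
```

Call:
{"api": "carry_out", "payload": {"moves": [[[-1,0,1],0],[[-1,0,1],0]]}}

```text
time_s: 8.57
ee_pos: [0.5179, -0.1831, 0.0311]
orientation: [-0.0, 0.018, 1.0, 0.0]
ft_force: [-2.5, 1.1, 0.3]
finger_gap: -0.0006
grip_force: 0.8
```

Call:
{"api": "carry_out", "payload": {"moves": [[[-1,0,1],0],[[-1,0,1],0]]}}

```text
time_s: 8.73
ee_pos: [0.5186, -0.1831, 0.0301]
orientation: [-0.001, 0.018, 1.0, -0.0]
ft_force: [-14.4, 1.7, 23.2]
finger_gap: 0.0
grip_force: 12.5
```

Call:
{"api": "carry_out", "payload": {"moves": [[[-1,0,1],0],[[-1,0,0.5],0]]}}

```text
time_s: 8.9
ee_pos: [0.5188, -0.1831, 0.0299]
orientation: [-0.003, 0.018, 1.0, -0.001]
ft_force: [-19.0, 3.4, 35.5]
finger_gap: -0.0002
grip_force: 18.9
```

Firm stop at 40 N. I back away from the face first, then lift.

Call:
{"api": "carry_out", "payload": {"moves": [[[4,0,0],0],[[6,0,0],0],[[6,0,0],0],[[0,0,0],0]]}}

```text
time_s: 9.23
ee_pos: [0.5053, -0.1826, 0.0278]
orientation: [-0.0, 0.018, 1.0, 0.0]
ft_force: [0.0, 0.2, 0.1]
finger_gap: 0.0002
grip_force: 0.0
```

Call:
{"api": "carry_out", "payload": {"moves": [[[0,0,-15],0],[[0,0,-25],0],[[0,0,-30],0],[[0,0,-35],0],[[0,0,-35],0]]}}

```text
time_s: 9.65
ee_pos: [0.5058, -0.1825, 0.1686]
orientation: [-0.0, 0.018, 1.0, 0.0]
ft_force: [0.4, -0.3, 0.2]
finger_gap: -0.0001
grip_force: 0.0
```

Call:
{"api": "carry_out", "payload": {"moves": [[[30,0,-20],0],[[30,0,0],0],[[30,0,0],0],[[0,0,0],0],[[0,0,0],0]]}}

```text
time_s: 10.07
ee_pos: [0.4153, -0.1794, 0.1879]
orientation: [0.0, 0.019, 1.0, 0.0]
ft_force: [0.6, 1.1, 0.5]
finger_gap: 0.0003
grip_force: 0.0
```

Run:
```python
from h import *
print(r.get_obs()["time_s"])
im,d=r.read_camera("side"); P=r.camera_params("side")
cv2.imwrite("pics/s2.png",cv2.resize(im[190:400,240:420],None,fx=2.8,fy=2.8)[:,:,::-1])
t,dt=r.read_camera("top"); PT=r.camera_params("top")
cv2.imwrite("pics/t2.png",cv2.resize(t[170:340,180:470],None,fx=2.7,fy=2.7)[:,:,::-1])
c,s=np.array([.560,-.184]),.0355
ex=np.array([.9994,-s]);ey=np.array([s,.9994])
for dd,PP,n in((dt,PT,"top"),(d,P,"side")):
    v,u=np.nonzero(dd>0); X=ondepth(n,np.c_[u,v],dd[v,u],PP); q=X[:,:2]-c
    a=q@ex;b=q@ey;k=(abs(b)<.035)&(a>-.06)&(a<.04)&(X[:,2]<.12)
    for lo in np.arange(-.06,.04,.01):
        m=k&(a>=lo)&(a<lo+.01)
        if m.sum()>3: print(n,round(lo+.005,3),m.sum(),np.percentile(X[m,2],[10,50,90]).round(4))
```

```text
10.0667
side -0.045 10 [0.021  0.0242 0.0256]
side -0.035 45 [0.0284 0.0325 0.0371]
side -0.025 81 [0.0396 0.0446 0.0486]
side -0.015 116 [0.0509 0.0557 0.0607]
side -0.005 141 [0.0623 0.0673 0.0723]
side 0.005 143 [0.0744 0.0789 0.0837]
side 0.015 144 [0.0861 0.0906 0.0956]
side 0.025 73 [0.0965 0.0988 0.1002]
side 0.035 61 [0.0608 0.0633 0.0646]
```

View pics/s2.png

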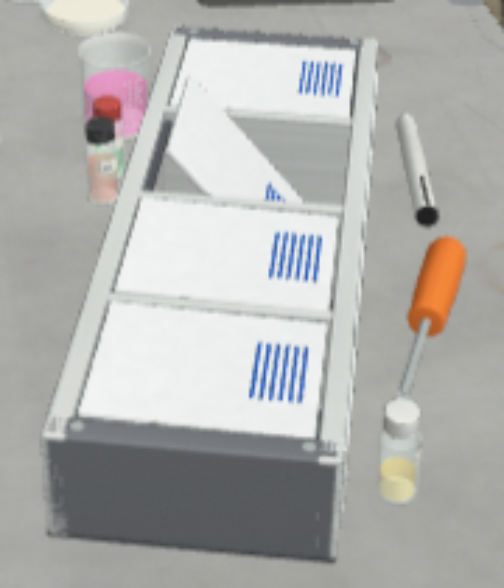

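View pics/t2.png

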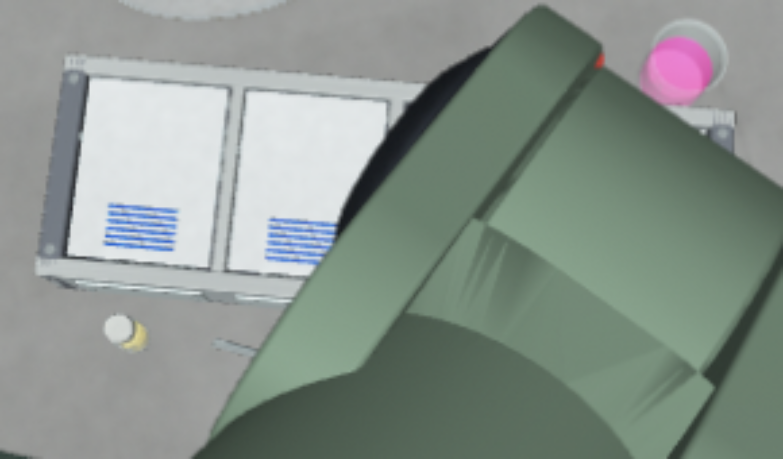

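The side view shows cover 3 tilted, with its back edge up at about (190,85) in the crop. Its slope measures 0.86 rad and its back edge is 0.099 to 0.100 m high, so it is at its stop. The other three covers are flush, and the vials, beaker, pen and screwdriver still stand where they were.

```bash
python3 -c "
from cell import r
print(r.sign_off())"
```

```text
the job is handed in; nothing more can be done
None
```

Cover 3 was the unlatched one and now stands fully open at its stop; covers 1 and 2 held when pressed, cover 4 was not pressed because cover 3 had already been found, and nothing around the box was touched.

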